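Close and seal the grow-light timer box

ROBOT

A 7-joint arm with a two-finger parallel gripper is mounted at the origin on the work surface. World frame = base frame: x ahead of the robot, y to its left, z up, the work surface at z = 0. Lengths are in m, angles in rad, forces in N, time in s.
With the tool pointing down it reaches from about 0.4 to 0.875 m from the base axis. Payload 19.3 kg.
Tool frame: the origin (TCP) lies at the very end of the fingers, on their centre line; the grasp point (between the pads) lies 19 mm behind it; z points along the fingers, y is the line along which they close (so a half turn about z gives the same grasp; the last joint's range is limited). The gripper opens to 85 mm and grips with 20 to 120 N. Pads are 22 mm wide; open, the fingers measure 114 mm over their backs; the gripper's body (76 mm by 85 mm) begins 54 mm behind the grasp point. The pads swing forward as they close: fully open they stand 13 mm farther back than shut.
Start: joints at [-1.394, 0.521, -0.036, 1.599, 0.021, 1.021, -0.113], TCP at [0.153, 0.606, 0.231] pointing down, gripper open.
Joint ranges: [-2.91, 2.91], [-0.3, 2.13], [-1.5, 1.42], [0.17, 2.43], [-1.26, 4.41], [0.16, 1.93], [-2.52, 2.52]. Speed limits (rad/s): [1.89, 1.89, 2.39, 2.39, 3.01, 3.01, 3.01].

INTERFACE

Orientations are given as [roll, pitch, yaw] about the fixed x, y, z axes, in that order (R = Rz(yaw) Ry(pitch) Rx(roll)).
In Python, from workcell import monitor, optics, job_done gives the robot as it stands.
- The arm moves only by the shell command python3 -m handwheel 'ROWS' [FORCE]. ROWS is JSON, a list of rows, each an object of numbers: "dx", "dy", "dz": the shift along the tool's x, y, z in cm; "wx", "wy", "wz": the turn, a rotation vector about the tool's x, y, z in rad; "claw": the opening in per cent of the stroke, from 0 (shut) to 100 (fully open). A call has 1 to 8 rows; each row shifts and turns the commanded pose from where the row before left it, along the tool's axes as they then stand; what a row does not reach is not made up. A row lasts 1/8 s, in which the tool goes at most 62.5 mm and 10.7 degrees, less where a joint would pass 70% of its speed; a pose out of reach is approached as far as the arm can. A call with a gripper value outside its range is refused whole. The fingers move at their own pace and stop on an object; FORCE is the grip in N (left out, the last holds). Time passes only in rows, so rows that do not move let the fingers close. It gives the time, the measured TCP pose, the force, the opening and the grip force at its end, in the units of the state.
- monitor.observe(): the state, without advancing time (a new reading comes with each control period).
- optics.grab_frame(name): name is "side" or "top" or "wrist"; returns a dict with "frame" (420x560x3 uint8, blue, green, red), "fovy" (degrees; the focal length in pixels is half the picture's height over the tangent of half this angle, whatever the lens; pixels are square), "cx", "cy" (the principal point, pixels), "R" (3x3) and "t" (3): a world point X has camera coordinates R X + t. Camera axes: x right, y down, z forward; pixel columns grow to the right and rows downward; lengths in m; the calibration is good to about 2 mm. The wrist camera is an equidistant fisheye: a pixel r from the principal point sees the ray r / f radians off the axis. A picture is of the moment at which its call begins. There is no depth.
- job_done(): hands the job in; it is judged then, once.
Trained networks look in the newest picture that a camera, given by its name, has taken for a name from the list of things; names that differ only in an ending like _2 or _b are one class to them, and where a whole thing is asked for, a point or a joint stands for the part that bears it (a point fixed in the world has none). Each returns a list of dicts, best first, with "p" (0 to 1); they miss things now and then, are a little off and sometimes report something else, mostly with a low value. They report only what shows in the picture. A call takes as long as a camera call.
- optics.masks_of(name, camera): "region" (420x560 bool, what is visible of it) and "rect" ([left, top, width, height] in pixels, round what is visible of it).
The state is a dict: "clock": time; "qpos": joint angles; "qd": joint speeds; "joint_efforts": joint torques, N m; "position": TCP position; "tool_rot": TCP orientation; "force": force on the tool from outside, world axes, zero at the start; "moment": the same for the moment, N m; "grip_width": finger opening in m; "finger_force": force on a finger pad.
Only numpy, scipy, OpenCV 4.12 (cv2) and the standard library are available. Lean on these libraries where they do the work, as an engineer would, in place of code of your own. Each camera call takes 0.05 s, during which the arm holds its last target. There are 200 camera calls.

TASK

Close up the grow-light timer box on the counter: gently lower its hinged cover onto the foam seal, then turn the winged quarter-turn fastener clockwise until its slot lines up with the two raised marks on the cover. The seal is freshly glued in, so then let go of the fastener, press the cover plate itself firmly down against the box with your fingertips and finish like that, still pressing on it. Leave the flower pot, the plant-feed bottle and the roll of tape where they are.

Things in the scene. Friction and masses are not known exactly. Their poses are not given: they have to be found in the camera images.
- box: Grey plastic enclosure, fixed to the counter, 160 (x) x 220 (y) x 85 mm high, walls 5 mm, open on top under the cover. Origin: centre of its underside, on the counter. Its x axis points from the front (fastener side, towards the robot) to the rear (hinge side), z up.
- seal: Springy black foam strip inside the rim of the box; origin and axes as the box's. Its front run stands 6 mm above the underside of the shut cover. About 9 to 10 N at the cover's front edge (11 to 13 N on the fastener) squeezes it flat; otherwise it holds the cover's front edge 3 to 5 mm up, and about 2 mm up once the fastener is locked.
- lid (a joint): Opening angle of the cover about its rear hinge, rad: 0 flat shut, 0.02 to 0.035 resting on the unsqueezed seal, about 0.014 locked by the fastener, 1.57 upright, at most 1.75. A stiff friction hinge (0.24 N m): the cover stays where it is left; 1 to 4 N near its front edge moves it.
- lid_hinge (a point): Point on the hinge axis, midway along it, 83 mm behind the box's origin and 88 mm above the counter. The axis is the box's y axis. Its frame turns with the cover: at joint lid = 0 it equals the box's; the cover extends along its -x, the outer face looks along its +z.
- panel_front (a point): Middle of the front edge of the cover's outer face, 164 mm from the hinge axis.
- panel_mid (a point): Centre of the cover's outer face. The grey cover plate (cover_plate) is 160 x 220 x 12 mm; in the frame of lid_hinge it spans x -164 to -4 mm, y +-110 mm, z -2 to +10 mm (outer face z = +10; shut, that is 98 mm above the counter). Its two marks are ribs 13 x 5 x 4 mm along x, one before and one behind the fastener, 20 to 33 mm from its axis.
- fastener_top (a point): Centre of the top of the black fastener, on its turning axis, 36 mm behind the cover's front edge, midway across, 23 mm above the outer face. A round skirt, diameter 32 mm, its top 5.5 mm above the outer face, carries an upright wing 30 mm long, 12 mm thick, up to 23 mm above the face, with a coin slot along its top. Site x: along wing and slot; z: outward normal of the cover.
- fastener (a joint): Angle of the fastener, rad: 0 locked (slot in line with the marks, end stop at -0.02), 1.57 fully unlocked (wing parallel to the front edge). Turned clockwise from above to lock, which lowers the value; friction 0.05 N m. Its rounded cam under the cover draws in beneath a lip of the box from about 0.7 rad on and holds the cover down; pushing the fastener down as it turns makes this easy.
- pot: Small terracotta flower pot with compost, 86 mm across the rim, 74 mm high; origin under its centre. A bystander.
- feed_bottle: White plastic bottle of plant feed, 58 mm diameter, 150 mm high; origin under its centre. A bystander.
- tape_roll: Roll of tape lying flat, 100 mm outer and 76 mm inner diameter, 25 mm high; origin under its centre. A bystander.

How it is judged:
On the way, in this order (a step that is already met when the one before it is completed fails the run):
1. the cover is lowered onto its seal (lid angle under 0.06) with the fastener still unlocked (over 0.9) (value of joint lid below 0.06 rad and value of joint fastener above 0.9 rad), for 0.2 s.
2. the fastener is turned until its slot lines up with the marks (within 0.14 rad), the cover down (lid angle under 0.03) (value of joint fastener below 0.14 rad and value of joint lid below 0.03 rad), for 0.2 s.
At the end, for the whole second after the job is handed in: The cover is shut (lid angle under 0.02 rad), the fastener's slot is in line with the marks within 0.14 rad (8 degrees), and the fingers press on the cover plate itself with more than 4 N, held to the end (value of joint lid below 0.02 rad and value of joint fastener between -0.14 and 0.14 rad and contact force between the fingers and cover_plate above 4 N); the arm keeps its last pose, push and grip.
It fails at once if the cover is slammed (closing faster than 3 rad/s) (velocity of joint lid below -3 rad/s).
It fails at once if a bystander is moved more than 30 mm (distance of any of pot, feed_bottle, tape_roll from where it was at the start of the episode above 0.03 m).
It also fails if it takes over 53 s, if anything falls off the work surface, if the arm or the gripper's body presses on something with over 40 N, if the wrist force passes 120 N, or if a joint passes its speed limit or range.

## Working session

There is one attempt and no reset: what is moved stays moved. The work goes in short steps, Python scripts to look and compute and a shell command to move; the robot and the scene stay as the last step left them, time stands still between calls to the robot, and variables do not carry over. Pictures are saved under pics/ and viewed, at most 10 in all, crops included, and the job is handed in when it is done.

```bash
ls; mkdir -p pics; python3 - <<'E'
from workcell import monitor, optics
import cv2,numpy as np
s=monitor.observe()
for k,v in s.items(): print(k,np.round(v,3))
ims=[]
for c in ("side","top"):
    f=optics.grab_frame(c); ims.append(f["frame"]); print(c,f["fovy"],f["cx"],f["cy"],np.round(f["R"],4).tolist(),np.round(f["t"],4).tolist())
    for n in ("box","lid","fastener","pot","feed_bottle","tape_roll"):
        for m in optics.masks_of(n,c)[:2]:
            ys,xs=np.nonzero(m["region"]); print(n,round(m["p"],2),m["rect"],xs.mean().round(1),ys.mean().round(1))
cv2.imwrite("pics/a.png",cv2.resize(np.vstack(ims),None,fx=.71,fy=.71))
cv2.imwrite("pics/side.png",ims[0]);cv2.imwrite("pics/top.png",ims[1])
E
```

```text
pics
clock 0.0
qpos [-1.394  0.522 -0.036  1.6    0.021  1.021 -0.113]
qd [-0.001 -0.001  0.     0.002 -0.    -0.    -0.   ]
joint_efforts [ 1.0000e-03 -9.2714e+01  1.9800e+00 -3.6992e+01  1.8000e-02  9.0000e-03
  0.0000e+00]
position [0.153 0.606 0.231]
tool_rot [-3.14   0.     2.895]
force [ 0.276 -0.987 -0.483]
moment [ 0.019 -0.022  0.04 ]
finger_force 0.0
grip_width 0.085
side 54.79038908674591 272.5962426160852 201.85192497601008 [[0.8396, -0.5432, -0.0099], [-0.2938, -0.4386, -0.8493], [0.4569, 0.7159, -0.5279]] [-0.4006, 0.288, 0.6922]
box 0.82 [228.5, 135.7, 111.9, 153.9] 290.9 221.4
lid 0.82 [267.9, 133.0, 73.3, 96.0] 308.2 180.7
fastener 0.7 [271.9, 132.9, 72.3, 98.9] 308.3 180.8
fastener 0.4 [289.5, 164.1, 9.6, 9.6] 293.3 170.4
pot 0.68 [322.1, 264.5, 46.4, 57.6] 345.9 289.9
pot 0.25 [230.5, 192.2, 102.6, 66.4] 281.4 220.6
feed_bottle 0.59 [214.4, 161.3, 23.2, 55.4] 223.3 191.8
tape_roll 0.82 [192.6, 175.4, 21.4, 21.4] 203.4 186.6
tape_roll 0.37 [285.3, 154.8, 29.8, 20.3] 295.2 169.3
top 45.62579325721009 277.9929286891289 211.3533268788473 [[-0.0283, -0.9996, -0.0041], [-0.9911, 0.0286, -0.1302], [0.1303, 0.0003, -0.9915]] [0.1382, 0.553, 1.3485]
box 0.62 [260.3, 181.7, 94.7, 74.9] 307.9 217.0
lid 0.62 [264.1, 180.3, 94.5, 23.4] 310.0 190.0
fastener 0.72 [304.7, 180.8, 15.6, 26.7] 311.8 191.2
pot 0.65 [371.5, 200.7, 37.1, 32.8] 389.5 216.5
feed_bottle 0.64 [213.2, 225.9, 29.3, 22.6] 229.8 236.4
tape_roll 0.6 [261.3, 181.3, 93.4, 27.8] 309.9 190.3
tape_roll 0.58 [165.9, 212.5, 37.4, 38.4] 182.3 230.8
```

```bash
python3 - <<'E'
import cv2,numpy as np
a=cv2.imread("pics/side.png")[100:340,160:400];b=cv2.imread("pics/top.png")[130:310,140:430]
a=cv2.resize(a,None,fx=1.75,fy=1.75,interpolation=3);b=cv2.resize(b,None,fx=1.3,fy=1.3,interpolation=3)
im=np.zeros((420,800,3),np.uint8);im[:,:420]=a;im[:234,420:797]=b
cv2.imwrite("pics/v1.png",im)
E
```

```text
(no output)
```

View pics/v1.png

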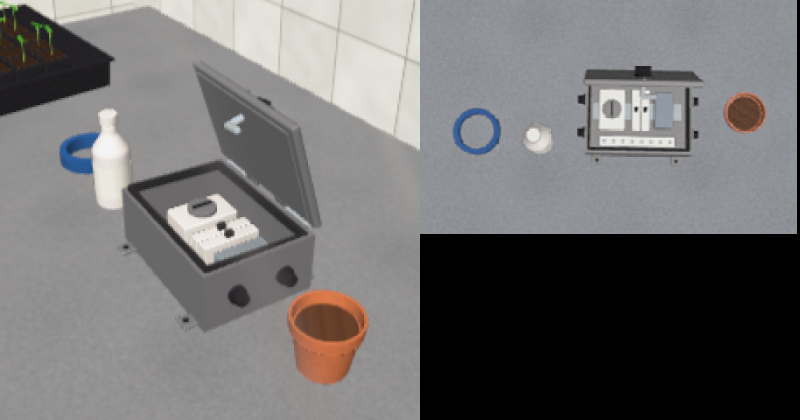

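The picture shows the open box with the lid slightly past upright. The pot is on its -y side, and the bottle and tape are on its +y side. Next I'll fit the box pose and lid angle to corners from both views.

```bash
cat > fit.py <<'E'
import cv2,numpy as np
from scipy.optimize import least_squares
from workcell import monitor, optics
def proj(f,X):
    c=np.asarray(X)@np.array(f["R"]).T+f["t"]; F=210/np.tan(np.radians(f["fovy"]/2))
    return np.c_[f["cx"]+F*c[:,0]/c[:,2], f["cy"]+F*c[:,1]/c[:,2]]
def corners(p,part):
    x,y,yaw,th=p; 
    if part=="box": P=np.array([[a,b,c] for a in(-.08,.08) for b in(-.11,.11) for c in(0,.085)])
    else:
        P=np.array([[a,b,c] for a in(-.164,-.004) for b in(-.11,.11) for c in(-.002,.01)])
        P=lid(P,th)
    return world(p,P)
def lid(P,th):  # hinge frame -> box frame; opening lifts -x upward
    c,s=np.cos(th),np.sin(th); R=np.array([[c,0,s],[0,1,0],[-s,0,c]])
    return P@R.T+[.083,0,.088]
def world(p,P):
    c,s=np.cos(p[2]),np.sin(p[2]); return P@np.array([[c,-s,0],[s,c,0],[0,0,1]]).T+[p[0],p[1],0]
E
python3 - <<'E'
from fit import *
fs={c:optics.grab_frame(c) for c in("side","top")}
S=lambda u,v:(u/1.75+160,v/1.75+100); T=lambda u,v:((u-420)/1.3+140,v/1.3+130)
# corner idx: 4a+2b+c
obs=[("side","box",3,S(124,188)),("side","box",1,S(207,268)),("side","box",0,S(206,329)),("side","lid",2,S(194,65)),
("side","lid",0,S(290,116)),("side","box",5,S(316,233)),("top","box",3,T(586,153)),("top","box",1,T(691,156)),("top","lid",2,T(586,72)),("top","lid",0,T(703,80))]
obs=[o for o in obs if o[:3]!=("side","lid",0)]
def res(p): return np.concatenate([proj(fs[c],corners(p,q)[[i]])[0]-uv for c,q,i,uv in obs])
r=least_squares(res,[.55,0,0,1.6],loss="soft_l1"); p=r.x; print(p.round(4)); print(res(p).reshape(-1,2).round(1))
# silhouette refine: IoU of hull union vs grey-ish mask from nets
outs=[]
for c,f in fs.items():
    im=cv2.resize(f["frame"],None,fx=4,fy=4,interpolation=3)
    for q,col in(("box",(0,255,0)),("lid",(0,0,255))):
        P=proj(f,corners(p,q))*4+1.5
        for i in range(8):
            for b in(1,2,4):
                if not i&b: cv2.line(im,tuple(P[i].astype(int)),tuple(P[i|b].astype(int)),col,1)
    ft=proj(f,world(p,lid(np.array([[-.128,0,.033]]),p[3])))[0]*4; cv2.circle(im,tuple(ft.astype(int)),4,(255,0,255),1)
    x0,y0=(int(v*4) for v in ((210,125) if c=="side" else (250,165)))
    outs.append(im[y0:y0+600,x0:x0+400])
    
np.save("p.npy",p); o=np.zeros((600,800,3),np.uint8)
for i,x in enumerate(outs): o[:x.shape[0],400*i:400*i+x.shape[1]]=x
cv2.imwrite("pics/v2.png",o)
C=lambda f:-np.array(f["R"]).T@f["t"]
for n,h in(("pot",.05),("feed_bottle",.08),("tape_roll",.012)):
  f=fs["top"]; optics.grab_frame("top"); m=[m for m in optics.masks_of(n,"top")]
  m=[q for q in m if not 255<q["rect"][0]<300][0]; ys,xs=np.nonzero(m["region"])
  F=210/np.tan(np.radians(f["fovy"]/2)); d=np.array(f["R"]).T@[(xs.mean()-f["cx"])/F,(ys.mean()-f["cy"])/F,1]; c=C(f)
  print(n,(c+d*(h-c[2])/d[2]).round(3))
E
```

```text
[ 0.5334  0.0435 -0.038   1.3248]
[[-1.  -0.2]
 [-0.6  4.7]
 [ 0.1  1.3]
 [ 1.9 -3.8]
 [ 0.4 -0.2]
 [-1.6 -1.3]
 [ 0.7 -2.8]
 [-2.8  5.5]
 [ 0.4  0.2]]
pot [ 0.532 -0.181  0.05 ]
feed_bottle [0.488 0.254 0.08 ]
tape_roll [0.514 0.392 0.012]
```

View pics/v2.png

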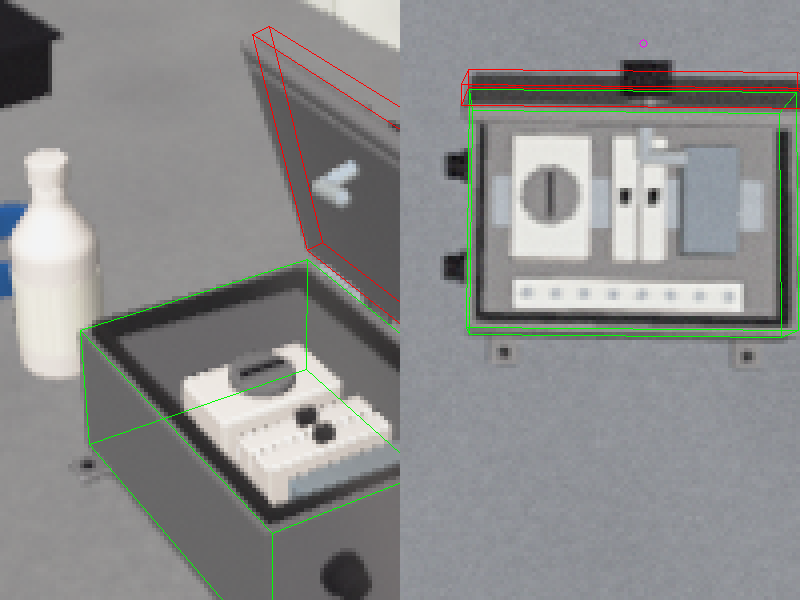

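```bash
python3 - <<'E'
from fit import *
fs={c:optics.grab_frame(c) for c in("side","top")}
S=lambda u,v:(u/4+209.6,v/4+124.6); T=lambda u,v:((u-400)/4+249.6,v/4+164.6)
obs=[("side","box",3,S(82,331)),("side","box",1,S(272,533)),("side","lid",2,S(244,43)),("side","lid",6,S(306,250)),("side","box",0,(277.7,288.2)),
("top","box",3,T(469,331)),("top","lid",2,T(463,71))]
def res(p): return np.concatenate([proj(fs[c],corners(p,q)[[i]])[0]-uv for c,q,i,uv in obs])
for t0 in (1.2,1.7):
  r=least_squares(res,[.53,0.04,0,t0],loss="soft_l1"); p=r.x; print(p.round(4),r.cost); print(res(p).reshape(-1,2).round(1).tolist())
outs=[]
for c,f in fs.items():
    im=cv2.resize(f["frame"],None,fx=3,fy=3,interpolation=3)
    for q,col in(("box",(0,255,0)),("lid",(0,0,255))):
        P=proj(f,corners(p,q))*3+1
        for i in range(8):
            for b in(1,2,4):
                if not i&b: cv2.line(im,tuple(P[i].astype(int)),tuple(P[i|b].astype(int)),col,1)
    ft=proj(f,world(p,lid(np.array([[-.128,0,.033]]),p[3])))[0]*3; cv2.circle(im,tuple(ft.astype(int)),4,(255,0,255),1)
    x0,y0=(int(v*3) for v in ((220,125) if c=="side" else (250,165)))
    outs.append(im[y0:y0+500,x0:x0+400])
np.save("p.npy",p); o=np.zeros((500,800,3),np.uint8)
for i,x in enumerate(outs): o[:x.shape[0],400*i:400*i+x.shape[1]]=x
cv2.imwrite("pics/v3.png",o)
E
```

```text
[ 0.5331  0.0434 -0.0357  1.3102] 11.334310376892082
[[-0.4, -0.0], [0.2, 0.1], [1.1, -1.5], [0.1, 0.3], [0.2, 1.2], [-0.6, -0.8], [-0.5, 9.8]]
[ 0.5331  0.0434 -0.0357  1.3102] 11.334310376851793
[[-0.4, -0.0], [0.2, 0.1], [1.1, -1.5], [0.1, 0.3], [0.2, 1.2], [-0.6, -0.8], [-0.5, 9.8]]
```

View pics/v3.png

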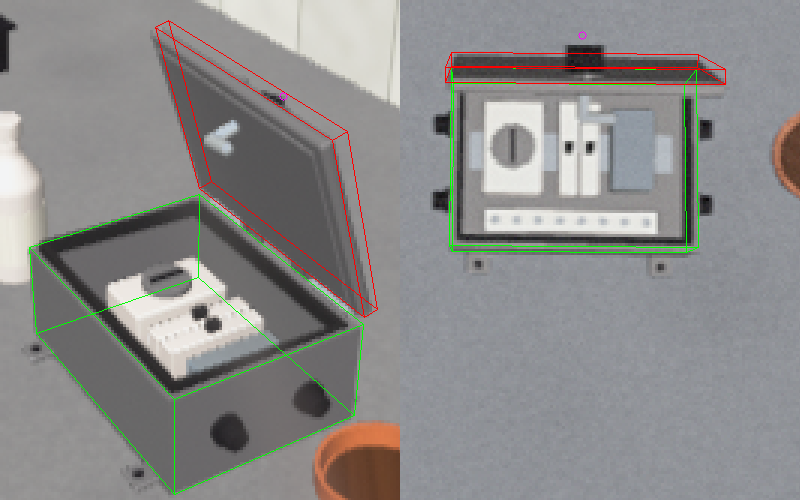

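The box outline fits in both views; the lid angle needs a small refinement. I'm writing a planner that prints rows relative to the tool.

```bash
cat > plan.py <<'E'
from fit import *
from scipy.spatial.transform import Rotation as Ro
np.set_printoptions(suppress=True)
def plan(pts,yaw_end,n,p=None):
    """pts: world xyz waypoints; n rows between successive; yaw reached linearly over all rows"""
    s=monitor.observe(); pos=np.array(s["position"]); R=Ro.from_euler("xyz",s["tool_rot"]); N=sum(n)
    Rg=Ro.from_euler("xyz",[np.pi,0,yaw_end]); w=(R.inv()*Rg).as_rotvec(); step=Ro.from_rotvec(w/N)
    print("at",pos.round(4),np.round(s["tool_rot"],3),"turn/row",(w/N).round(3))
    for t,k in zip(pts,n):
        d=(np.array(t)-pos)/k
        for _ in range(k): print((R.inv().apply(d)*100).round(2).tolist()); R=R*step
        pos=np.array(t)
E
python3 - <<'E'
from plan import *
p=np.load("p.npy"); fs={c:optics.grab_frame(c) for c in("side","top")}
S=lambda u,v:(u/3+219.7,v/3+124.7); T=lambda u,v:((u-400)/3+249.7,v/3+164.7)
obs=[("side",2,S(151,33)),("side",0,S(317,153)),("top",3,T(451,54))]
r=least_squares(lambda t:np.concatenate([proj(fs[c],corners([*p[:3],t[0]],"lid")[[i]])[0]-uv for c,i,uv in obs]),[1.3]); print("lid",r.x,r.fun.round(1)); p[3]=r.x[0]; np.save("p.npy",p)
W=lambda x,y,z:world(p,np.array([[x,y,z]]))[0]
plan([[.20,.54,.36],W(.115,-.06,.36),W(.115,-.06,.215)],p[2]+np.pi/2,[3,13,5])
E
```

```text
lid [1.28603148] [ 0.2 -1.   3.6 -3.2 -1.8  6.1]
at [0.1527 0.6061 0.2313] [ 3.142 -0.     2.895] turn/row [ 0.    -0.     0.065]
[-2.07, -1.75, -4.29]
[-2.18, -1.61, -4.29]
[-2.28, -1.47, -4.29]
[-4.94, -2.44, -0.0]
[-5.09, -2.11, -0.0]
[-5.22, -1.78, -0.0]
[-5.32, -1.44, -0.0]
[-5.4, -1.09, -0.0]
[-5.46, -0.74, -0.0]
[-5.5, -0.38, -0.0]
[-5.51, -0.03, -0.0]
[-5.5, 0.33, -0.0]
[-5.47, 0.69, -0.0]
[-5.41, 1.04, -0.0]
[-5.33, 1.39, -0.0]
[-5.23, 1.73, -0.0]
[-0.0, -0.0, 2.9]
[-0.0, -0.0, 2.9]
[-0.0, -0.0, 2.9]
[-0.0, -0.0, 2.9]
[-0.0, -0.0, 2.9]
```

```bash
python3 -m handwheel '[{"dx":-2.07,"dy":-1.75,"dz":-4.3,"wz":0.065,"claw":0},{"dx":-2.18,"dy":-1.61,"dz":-4.3,"wz":0.065,"claw":0},{"dx":-2.28,"dy":-1.47,"dz":-4.3,"wz":0.065,"claw":0},{"dx":-4.94,"dy":-2.44,"wz":0.065,"claw":0},{"dx":-5.09,"dy":-2.11,"wz":0.065,"claw":0},{"dx":-5.22,"dy":-1.78,"wz":0.065,"claw":0},{"dx":-5.32,"dy":-1.44,"wz":0.065,"claw":0},{"dx":-5.4,"dy":-1.09,"wz":0.065,"claw":0}]'
python3 - <<'E'
from plan import *
p=np.load("p.npy");W=lambda x,y,z:world(p,np.array([[x,y,z]]))[0]
plan([W(.115,-.06,.36)],p[2]+np.pi/2,[8])
E
```

```text
at [0.1527 0.6061 0.2313] [ 3.142 -0.     2.895] turn/row [ 0.   -0.    0.17]
[-7.89, -6.09, -1.61]
[-8.81, -4.67, -1.61]
[-9.47, -3.11, -1.61]
[-9.86, -1.46, -1.61]
[-9.97, 0.22, -1.61]
[-9.78, 1.91, -1.61]
[-9.32, 3.53, -1.61]
[-8.59, 5.06, -1.61]schema error: expected keys dx, dy, dz, wx, wy, wz, claw
```

```bash
python3 -m handwheel '[{"dx":-2.07,"dy":-1.75,"dz":-4.3,"wx":0,"wy":0,"wz":0.065,"claw":0},{"dx":-2.18,"dy":-1.61,"dz":-4.3,"wx":0,"wy":0,"wz":0.065,"claw":0},{"dx":-2.28,"dy":-1.47,"dz":-4.3,"wx":0,"wy":0,"wz":0.065,"claw":0},{"dx":-4.94,"dy":-2.44,"dz":0,"wx":0,"wy":0,"wz":0.065,"claw":0},{"dx":-5.09,"dy":-2.11,"dz":0,"wx":0,"wy":0,"wz":0.065,"claw":0},{"dx":-5.22,"dy":-1.78,"dz":0,"wx":0,"wy":0,"wz":0.065,"claw":0},{"dx":-5.32,"dy":-1.44,"dz":0,"wx":0,"wy":0,"wz":0.065,"claw":0},{"dx":-5.4,"dy":-1.09,"dz":0,"wx":0,"wy":0,"wz":0.065,"claw":0}]'
python3 - <<'E'
from plan import *
p=np.load("p.npy");W=lambda x,y,z:world(p,np.array([[x,y,z]]))[0]
plan([W(.115,-.06,.36)],p[2]+np.pi/2,[8])
E
```

```text
clock: 2.3
position: [0.3721, 0.3224, 0.3605]
tool_rot: [3.141, -0.0, 2.373]
force: [0.3, 0.4, -0.1]
grip_width: 0.0
finger_force: 0.0
at [0.3721 0.3224 0.3605] [ 3.141 -0.     2.373] turn/row [ 0.    -0.     0.105]
[-5.44, -0.7, 0.01]
[-5.49, -0.13, 0.01]
[-5.47, 0.44, 0.01]
[-5.39, 1.01, 0.01]
[-5.26, 1.57, 0.01]
[-5.06, 2.11, 0.01]
[-4.82, 2.63, 0.01]
[-4.51, 3.12, 0.01]
```

```bash
python3 -m handwheel '[{"dx":-5.44,"dy":-0.7,"dz":0,"wx":0,"wy":0,"wz":0.105,"claw":0},{"dx":-5.49,"dy":-0.13,"dz":0,"wx":0,"wy":0,"wz":0.105,"claw":0},{"dx":-5.47,"dy":0.44,"dz":0,"wx":0,"wy":0,"wz":0.105,"claw":0},{"dx":-5.39,"dy":1.01,"dz":0,"wx":0,"wy":0,"wz":0.105,"claw":0},{"dx":-5.26,"dy":1.57,"dz":0,"wx":0,"wy":0,"wz":0.105,"claw":0},{"dx":-5.06,"dy":2.11,"dz":0,"wx":0,"wy":0,"wz":0.105,"claw":0},{"dx":-4.82,"dy":2.63,"dz":0,"wx":0,"wy":0,"wz":0.105,"claw":0},{"dx":-4.51,"dy":3.12,"dz":0,"wx":0,"wy":0,"wz":0.105,"claw":0}]'
cat > path.py <<'E'
from plan import *
import sys
p=np.load("p.npy"); r=.135
th=[float(a) for a in sys.argv[1:]]
P=lambda t:world(p,lid(np.array([[-r,-.06,.01]]),t)+[.0145,0,0])[0]
plan([P(t) for t in th],p[2]+np.pi/2,[1]*len(th))
print([P(t).round(4).tolist() for t in th])
E
python3 - <<'E'
from plan import *
p=np.load("p.npy");W=lambda x,y,z:world(p,np.array([[x,y,z]]))[0]
plan([W(.115,-.06,.215)],p[2]+np.pi/2,[5])
E
python3 path.py 1.5 1.4 1.3 1.2 1.1 1.0 .9
```

```text
clock: 3.3
position: [0.6463, -0.0201, 0.3604]
tool_rot: [3.141, -0.0, 1.532]
force: [0.7, 0.9, 1.3]
grip_width: -0.0
finger_force: 0.0
at [ 0.6463 -0.0201  0.3604] [ 3.141 -0.     1.532] turn/row [ 0.    -0.    -0.001]
[-0.01, -0.01, 2.91]
[-0.01, -0.01, 2.91]
[-0.01, -0.01, 2.91]
[-0.01, -0.01, 2.91]
[-0.01, -0.01, 2.91]
at [ 0.6463 -0.0201  0.3604] [ 3.141 -0.     1.532] turn/row [ 0. -0. -0.]
[-0.07, -1.76, 13.7]
[-0.0, -1.35, 0.06]
[-0.0, -1.34, 0.2]
[-0.0, -1.31, 0.33]
[-0.0, -1.27, 0.46]
[-0.0, -1.22, 0.58]
[-0.0, -1.16, 0.7]
[[0.6288, -0.0201, 0.2234], [0.6153, -0.0196, 0.2227], [0.6019, -0.0191, 0.2208], [0.5888, -0.0187, 0.2174], [0.5761, -0.0182, 0.2128], [0.5639, -0.0178, 0.207], [0.5523, -0.0174, 0.2]]
```

```bash
python3 -m handwheel '[{"dx":0,"dy":0,"dz":3.4,"wx":0,"wy":0,"wz":0,"claw":0},{"dx":0,"dy":0,"dz":3.4,"wx":0,"wy":0,"wz":0,"claw":0},{"dx":0,"dy":0,"dz":3.4,"wx":0,"wy":0,"wz":0,"claw":0},{"dx":0,"dy":0,"dz":3.5,"wx":0,"wy":0,"wz":0,"claw":0},{"dx":0,"dy":-1.75,"dz":0,"wx":0,"wy":0,"wz":0,"claw":0},{"dx":0,"dy":-1.35,"dz":0.06,"wx":0,"wy":0,"wz":0,"claw":0},{"dx":0,"dy":-1.34,"dz":0.2,"wx":0,"wy":0,"wz":0,"claw":0},{"dx":0,"dy":-1.31,"dz":0.33,"wx":0,"wy":0,"wz":0,"claw":0}]'
python3 path.py  1.1 1.0 .9 .8 .7 .6 .5 .4
```

```text
clock: 4.3
position: [0.5876, -0.0167, 0.2175]
tool_rot: [3.141, -0.0, 1.535]
force: [2.0, 0.1, 0.4]
grip_width: 0.0002
finger_force: 0.8
at [ 0.5876 -0.0167  0.2175] [ 3.141 -0.     1.535] turn/row [ 0. -0. -0.]
[-0.19, -1.15, 0.46]
[-0.0, -1.22, 0.58]
[-0.0, -1.16, 0.7]
[-0.0, -1.08, 0.82]
[-0.0, -0.99, 0.92]
[-0.0, -0.9, 1.01]
[-0.0, -0.79, 1.1]
[-0.0, -0.68, 1.17]
[[0.5761, -0.0182, 0.2128], [0.5639, -0.0178, 0.207], [0.5523, -0.0174, 0.2], [0.5415, -0.017, 0.1918], [0.5316, -0.0166, 0.1826], [0.5226, -0.0163, 0.1725], [0.5147, -0.016, 0.1615], [0.508, -0.0158, 0.1498]]
```

```bash
python3 - <<'E'
from workcell import optics
import cv2
f=optics.grab_frame("side")["frame"][80:320,180:420]
cv2.imwrite("pics/v4.png",cv2.resize(f,None,fx=2.4,fy=2.4))
E
```

```text
(no output)
```

View pics/v4.png

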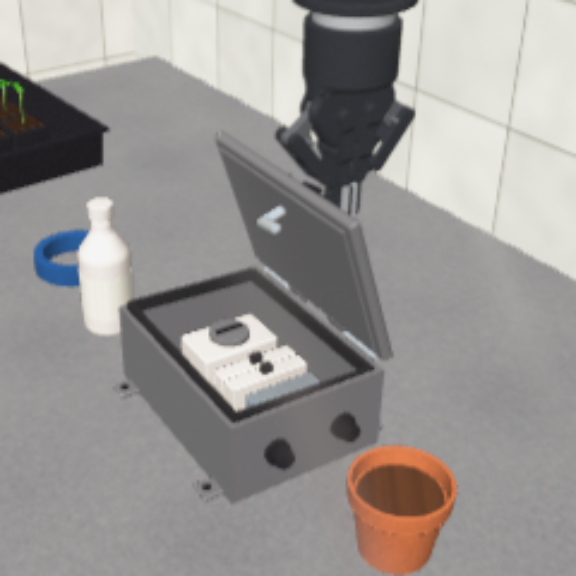

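The closed fingertips (around 350,200) are behind the lid on its outer face, with about 2 N of contact. I'll carry on along the arc.

```bash
python3 -m handwheel '[{"dx":-0.2,"dy":-1.15,"dz":0.46,"wx":0,"wy":0,"wz":0,"claw":0},{"dx":0,"dy":-1.22,"dz":0.58,"wx":0,"wy":0,"wz":0,"claw":0},{"dx":0,"dy":-1.16,"dz":0.7,"wx":0,"wy":0,"wz":0,"claw":0},{"dx":0,"dy":-1.08,"dz":0.82,"wx":0,"wy":0,"wz":0,"claw":0},{"dx":0,"dy":-0.99,"dz":0.92,"wx":0,"wy":0,"wz":0,"claw":0},{"dx":0,"dy":-0.9,"dz":1.01,"wx":0,"wy":0,"wz":0,"claw":0},{"dx":0,"dy":-0.79,"dz":1.1,"wx":0,"wy":0,"wz":0,"claw":0},{"dx":0,"dy":-0.68,"dz":1.17,"wx":0,"wy":0,"wz":0,"claw":0}]'
python3 path.py .3 .2 .12 .06 .02
```

```text
clock: 5.35
position: [0.5076, -0.0159, 0.149]
tool_rot: [-3.141, 0.0, 1.535]
force: [0.1, 0.3, 0.9]
grip_width: 0.0001
finger_force: 0.4
at [ 0.5076 -0.0159  0.149 ] [-3.141  0.     1.535] turn/row [-0.  0. -0.]
[0.01, -0.52, 1.15]
[-0.0, -0.43, 1.28]
[-0.0, -0.25, 1.05]
[0.0, -0.13, 0.8]
[0.0, -0.06, 0.54]
[[0.5024, -0.0156, 0.1374], [0.4981, -0.0154, 0.1246], [0.4956, -0.0153, 0.1141], [0.4943, -0.0153, 0.1061], [0.4937, -0.0153, 0.1007]]
```

```bash
python3 -m handwheel '[{"dx":0,"dy":-0.52,"dz":1.15,"wx":0,"wy":0,"wz":0,"claw":0},{"dx":0,"dy":-0.43,"dz":1.25,"wx":0,"wy":0,"wz":0,"claw":0},{"dx":0,"dy":-0.25,"dz":1.05,"wx":0,"wy":0,"wz":0,"claw":0},{"dx":0,"dy":-0.13,"dz":0.8,"wx":0,"wy":0,"wz":0,"claw":0},{"dx":0,"dy":-0.06,"dz":0.45,"wx":0,"wy":0,"wz":0,"claw":0},{"dx":0,"dy":0,"dz":0,"wx":0,"wy":0,"wz":0,"claw":0},{"dx":0,"dy":0,"dz":0,"wx":0,"wy":0,"wz":0,"claw":0}]'
python3 - <<'E'
from workcell import optics,monitor
import cv2,numpy as np
s=monitor.observe();print(np.round(s["position"],4),np.round(s["force"],1))
a=optics.grab_frame("side")["frame"][140:300,210:370];b=optics.grab_frame("wrist")["frame"]
o=np.zeros((480,800,3),np.uint8);o[:,:480]=cv2.resize(a,(480,480),interpolation=3);o[:240,480:]=cv2.resize(b,(320,240));cv2.imwrite("pics/v5.png",o)
E
```

```text
clock: 6.22
position: [0.4945, -0.0154, 0.103]
tool_rot: [3.141, -0.0, 1.535]
force: [0.9, 0.8, 0.1]
grip_width: -0.0002
finger_force: 0.0
[ 0.4945 -0.0154  0.103 ] [0.9 0.8 0.1]
```

View pics/v5.png

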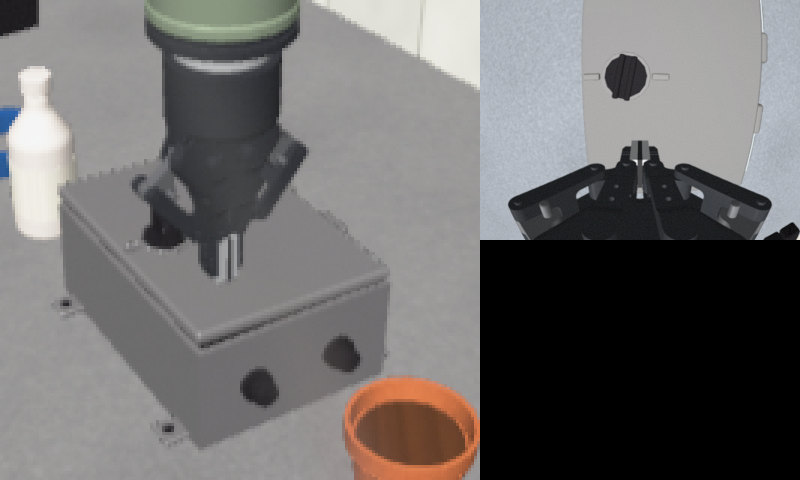

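```bash
python3 -m handwheel '[{"dx":0,"dy":0,"dz":0.2,"wx":0,"wy":0,"wz":0,"claw":0},{"dx":0,"dy":0,"dz":0.15,"wx":0,"wy":0,"wz":0,"claw":0},{"dx":0,"dy":0,"dz":0,"wx":0,"wy":0,"wz":0,"claw":0},{"dx":0,"dy":0,"dz":0,"wx":0,"wy":0,"wz":0,"claw":0}]'
python3 -m handwheel '[{"dx":0,"dy":0,"dz":-3.2,"wx":0,"wy":0,"wz":0,"claw":45},{"dx":0,"dy":0,"dz":-3.2,"wx":0,"wy":0,"wz":0,"claw":45},{"dx":3,"dy":-0.4,"dz":0,"wx":0,"wy":0,"wz":0,"claw":45},{"dx":3,"dy":-0.4,"dz":0,"wx":0,"wy":0,"wz":0,"claw":45},{"dx":0,"dy":0,"dz":0,"wx":0,"wy":0,"wz":0,"claw":45}]'
python3 - <<'E'
from workcell import optics,monitor
import cv2,numpy as np
s=monitor.observe();print(np.round(s["position"],4),np.round(s["force"],1))
f=optics.grab_frame("wrist"); np.savez("w.npz",R=f["R"],t=f["t"],c=[f["cx"],f["cy"],f["fovy"]],im=f["frame"])
for m in optics.masks_of("fastener","wrist")[:3]: print(m["p"],m["rect"])
cv2.imwrite("pics/v6.png",cv2.resize(f["frame"],(800,600),interpolation=3))
E
```

```text
clock: 6.82
position: [0.4943, -0.0154, 0.0993]
tool_rot: [3.142, -0.0, 1.535]
force: [-1.0, 0.4, 4.4]
grip_width: -0.0
finger_force: 2.1
clock: 7.45
position: [0.4882, 0.0469, 0.1631]
tool_rot: [-3.141, -0.0, 1.538]
force: [0.2, -0.3, -0.1]
grip_width: 0.0387
finger_force: 0.0
[0.4882 0.0469 0.1631] [ 0.2 -0.3 -0.1]
0.8 [253.3, 202.4, 47.5, 57.0]
0.36 [222.8, 46.9, 233.1, 300.6]
```

View pics/v6.png

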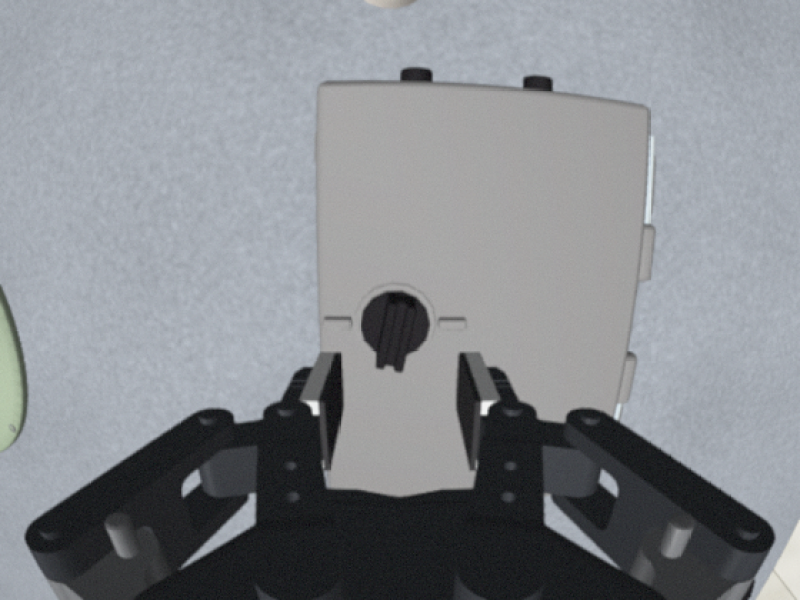

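The wrist view shows the cover shut and the wing tilted, running from about (405,297) to (391,367), with the marks at (338,322) and (452,322). I'll back-project these.

```bash
cat > bp.py <<'E'
from fit import *
def bp(f,uv,z,sc):
    R=np.array(f["R"]);t=np.array(f["t"]);cx,cy,fov=f["c"]; F=210/np.tan(np.radians(fov/2))
    d=(np.array(uv)+.5)/sc-.5-[cx,cy]; r=np.hypot(*d); a=r/F
    v=R.T@np.array([*(np.sin(a)*d/r),np.cos(a)]); C=-R.T@t
    return C+v*(z-C[2])/v[2]
E
python3 - <<'E'
from bp import *
f=np.load("w.npz"); p=np.load("p.npy"); sc=800/560
inv=lambda X:((np.array([[np.cos(p[2]),np.sin(p[2])],[-np.sin(p[2]),np.cos(p[2])]])@(X[:2]-p[:2]))*1000).round(1)
for n,uv,z in(("m1",(338,322),.105),("m2",(452,322),.105),("w1",(405,297),.123),("w2",(391,367),.123),("c1",(321,83),.103),("c2",(650,106),.098)):
    X=bp(f,uv,z,sc); print(n,X.round(4),inv(X))
a=bp(f,(405,297),.123,sc)-bp(f,(391,367),.123,sc); print("wing yaw",np.arctan2(a[1],a[0]))
E
```

```text
m1 [0.4599 0.047  0.105 ] [-73.2   1.1]
m2 [0.5123 0.0453 0.105 ] [-20.8   1.1]
w1 [0.491  0.0628 0.123 ] [-42.7  17.9]
w2 [0.484  0.0318 0.123 ] [-48.6 -13.3]
c1 [0.4578 0.1551 0.103 ] [-79.2 109. ]
c2 [0.6141 0.1485 0.098 ] [ 77.2 107.9]
wing yaw 1.3493418919336426
```

```bash
python3 -m handwheel '[{"dx":0,"dy":-0.1,"dz":1.7,"wx":0,"wy":0,"wz":0.095,"claw":45},{"dx":0,"dy":0,"dz":1.8,"wx":0,"wy":0,"wz":0.094,"claw":45},{"dx":0,"dy":0,"dz":1.8,"wx":0,"wy":0,"wz":0,"claw":45},{"dx":0,"dy":0,"dz":0,"wx":0,"wy":0,"wz":0,"claw":0},{"dx":0,"dy":0,"dz":0,"wx":0,"wy":0,"wz":0,"claw":0},{"dx":0,"dy":0,"dz":0,"wx":0,"wy":0,"wz":0,"claw":0},{"dx":0,"dy":0,"dz":0,"wx":0,"wy":0,"wz":0,"claw":0}]' 60
python3 -c "
from workcell import monitor as m;import numpy as np
s=m.observe();print(np.round(s['qpos'],2),np.round(s['moment'],2))"
```

```text
clock: 8.43
position: [0.4861, 0.0441, 0.1107]
tool_rot: [-3.139, 0.001, 1.345]
force: [-8.5, -1.6, 0.2]
grip_width: 0.0101
finger_force: 61.9
[-0.57  0.55  0.48  2.07 -0.43  0.62 -0.02] [-0.43  1.93  0.01]
```

```bash
python3 -m handwheel '[{"dx":0.1,"dy":-0.12,"dz":0.15,"wx":0,"wy":0,"wz":0,"claw":0},{"dx":0,"dy":0,"dz":0.2,"wx":0,"wy":0,"wz":0,"claw":0},{"dx":0,"dy":0,"dz":0.15,"wx":0,"wy":0,"wz":0,"claw":0},{"dx":0,"dy":0,"dz":0,"wx":0,"wy":0,"wz":0,"claw":0}]' 60
python3 -c "
from workcell import monitor as m;import numpy as np
s=m.observe();print(np.round(s['moment'],2))"
```

```text
clock: 8.93
position: [0.4856, 0.0443, 0.1068]
tool_rot: [-3.14, 0.0, 1.344]
force: [-16.2, -8.7, 32.1]
grip_width: 0.0103
finger_force: 66.0
[-1.98  3.2   0.04]
```

```bash
python3 -m handwheel '[{"dx":-0.04,"dy":-0.05,"dz":-0.06,"wx":0,"wy":0,"wz":0,"claw":0},{"dx":0,"dy":0,"dz":0,"wx":0,"wy":0,"wz":0.08,"claw":0},{"dx":0,"dy":0,"dz":0,"wx":0,"wy":0,"wz":0.12,"claw":0},{"dx":0,"dy":0,"dz":0,"wx":0,"wy":0,"wz":0,"claw":0}]' 60
python3 -c "
from workcell import monitor as m;import numpy as np
s=m.observe();print(np.round(s['moment'],2))"
```

```text
clock: 9.43
position: [0.4851, 0.0444, 0.107]
tool_rot: [-3.141, 0.001, 1.142]
force: [-13.9, -7.1, 18.8]
grip_width: 0.0102
finger_force: 64.4
[-1.67  2.39 -0.02]
```

```bash
python3 -m handwheel '[{"dx":-0.065,"dy":-0.05,"dz":0,"wx":0,"wy":0,"wz":0.12,"claw":0},{"dx":0,"dy":0,"dz":0,"wx":0,"wy":0,"wz":0.12,"claw":0},{"dx":0,"dy":0,"dz":0,"wx":0,"wy":0,"wz":0.12,"claw":0},{"dx":0,"dy":0,"dz":0,"wx":0,"wy":0,"wz":0,"claw":0}]' 60
python3 -c "
from workcell import monitor as m;import numpy as np
s=m.observe();print(np.round(s['moment'],2))"
```

```text
clock: 9.93
position: [0.4843, 0.0447, 0.107]
tool_rot: [-3.14, 0.001, 0.783]
force: [-11.4, -3.5, 20.6]
grip_width: 0.0099
finger_force: 64.5
[-0.83  2.54 -0.04]
```

```bash
python3 -m handwheel '[{"dx":-0.03,"dy":-0.03,"dz":0,"wx":0,"wy":0,"wz":0.14,"claw":0},{"dx":0,"dy":0,"dz":0,"wx":0,"wy":0,"wz":0.14,"claw":0},{"dx":0,"dy":0,"dz":0,"wx":0,"wy":0,"wz":0.14,"claw":0},{"dx":0,"dy":0,"dz":0,"wx":0,"wy":0,"wz":0.14,"claw":0},{"dx":0,"dy":0,"dz":0,"wx":0,"wy":0,"wz":0.14,"claw":0},{"dx":0,"dy":0,"dz":0,"wx":0,"wy":0,"wz":0.08,"claw":0},{"dx":0,"dy":0,"dz":0,"wx":0,"wy":0,"wz":0,"claw":0}]' 60
python3 -c "
from workcell import monitor as m;import numpy as np
s=m.observe();print(np.round(s['moment'],2))"
```

```text
clock: 10.8
position: [0.4835, 0.0461, 0.1069]
tool_rot: [-3.139, 0.002, 0.005]
force: [-15.3, 5.7, 24.9]
grip_width: 0.0102
finger_force: 65.1
[0.92 3.37 0.  ]
```

```bash
python3 -m handwheel '[{"dx":0,"dy":0,"dz":0,"wx":0,"wy":0,"wz":0.045,"claw":0},{"dx":0,"dy":0,"dz":0,"wx":0,"wy":0,"wz":0,"claw":0},{"dx":0,"dy":0,"dz":0,"wx":0,"wy":0,"wz":0,"claw":0}]' 60
python3 -c "
from workcell import monitor as m;import numpy as np
s=m.observe();print(np.round(s['moment'],2))"
python3 -m handwheel '[{"dx":0,"dy":0,"dz":0,"wx":0,"wy":0,"wz":0,"claw":40},{"dx":0,"dy":0,"dz":0,"wx":0,"wy":0,"wz":0,"claw":40},{"dx":0,"dy":0,"dz":0,"wx":0,"wy":0,"wz":0,"claw":40},{"dx":0,"dy":0,"dz":-2.5,"wx":0,"wy":0,"wz":0,"claw":40},{"dx":0,"dy":0,"dz":-2.5,"wx":0,"wy":0,"wz":0,"claw":40},{"dx":0,"dy":0,"dz":0,"wx":0,"wy":0,"wz":0,"claw":40}]'
python3 - <<'E'
from workcell import optics,monitor
import cv2,numpy as np
f=optics.grab_frame("wrist"); np.savez("w.npz",R=f["R"],t=f["t"],c=[f["cx"],f["cy"],f["fovy"]],im=f["frame"])
cv2.imwrite("pics/v7.png",cv2.resize(f["frame"],(800,600),interpolation=3))
E
```

```text
clock: 11.18
position: [0.4835, 0.0462, 0.1069]
tool_rot: [-3.138, 0.002, -0.039]
force: [-14.9, 6.8, 24.5]
grip_width: 0.0103
finger_force: 65.0
[1.06 3.31 0.05]
clock: 11.92
position: [0.4855, 0.0455, 0.1571]
tool_rot: [-3.141, -0.002, -0.039]
force: [-0.5, 0.4, 0.3]
grip_width: 0.0341
finger_force: 0.0
```

View pics/v7.png

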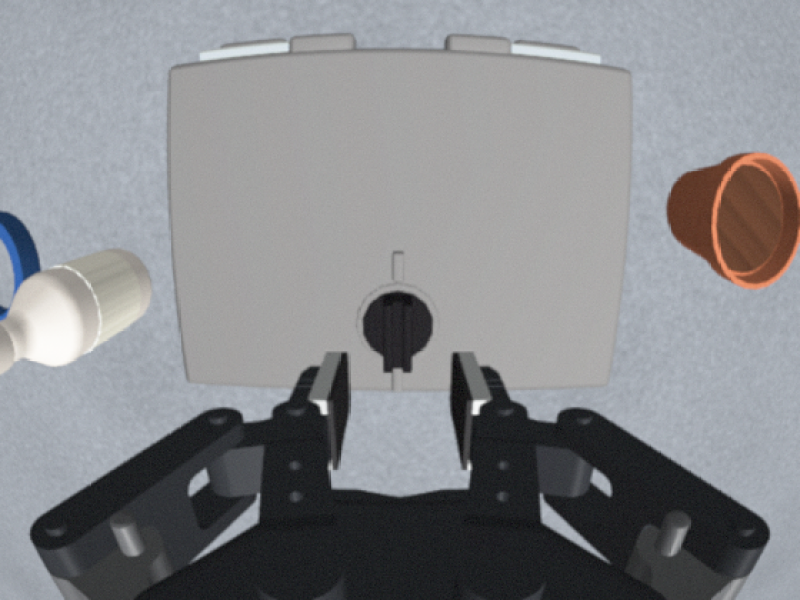

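Slot and marks are in line at about (398,260) to (398,375). Now I'll press the cover plate to one side of the fastener.

```bash
python3 -m handwheel '[{"dx":-1,"dy":2.75,"dz":0,"wx":0,"wy":0,"wz":0,"claw":0},{"dx":-0.8,"dy":2.75,"dz":0,"wx":0,"wy":0,"wz":0,"claw":0},{"dx":0,"dy":0,"dz":2,"wx":0,"wy":0,"wz":0,"claw":0},{"dx":0,"dy":0,"dz":2,"wx":0,"wy":0,"wz":0,"claw":0},{"dx":0,"dy":0,"dz":1.2,"wx":0,"wy":0,"wz":0,"claw":0},{"dx":0,"dy":0,"dz":0.3,"wx":0,"wy":0,"wz":0,"claw":0},{"dx":0,"dy":0,"dz":0.2,"wx":0,"wy":0,"wz":0,"claw":0},{"dx":0,"dy":0,"dz":0,"wx":0,"wy":0,"wz":0,"claw":0}]' 60
```

```text
clock: 12.98
position: [0.4645, -0.009, 0.0992]
tool_rot: [3.142, 0.0, -0.039]
force: [-2.3, -0.7, 4.5]
grip_width: -0.0
finger_force: 2.1
```

```bash
python3 -m handwheel '[{"dx":0,"dy":0,"dz":0.1,"wx":0,"wy":0,"wz":0,"claw":0},{"dx":0,"dy":0,"dz":0.05,"wx":0,"wy":0,"wz":0,"claw":0},{"dx":0,"dy":0,"dz":0,"wx":0,"wy":0,"wz":0,"claw":0},{"dx":0,"dy":0,"dz":0,"wx":0,"wy":0,"wz":0,"claw":0}]'
```

```text
clock: 13.48
position: [0.4644, -0.0089, 0.098]
tool_rot: [-3.141, -0.0, -0.039]
force: [-7.1, -1.1, 13.4]
grip_width: -0.0
finger_force: 6.6
```

```bash
python3 -m handwheel '[{"dx":0.02,"dy":0,"dz":0.03,"wx":0,"wy":0,"wz":0,"claw":0},{"dx":0,"dy":0,"dz":0,"wx":0,"wy":0,"wz":0,"claw":0},{"dx":0,"dy":0,"dz":0,"wx":0,"wy":0,"wz":0,"claw":0},{"dx":0,"dy":0,"dz":0,"wx":0,"wy":0,"wz":0,"claw":0}]'
python3 - <<'E'
from workcell import optics
import cv2
f=optics.grab_frame("wrist")["frame"]
cv2.imwrite("pics/v8.png",f)
E
```

```text
clock: 13.98
position: [0.4644, -0.009, 0.0978]
tool_rot: [-3.141, 0.0, -0.04]
force: [-9.0, -1.1, 21.2]
grip_width: 0.0001
finger_force: 10.7
```

View pics/v8.png

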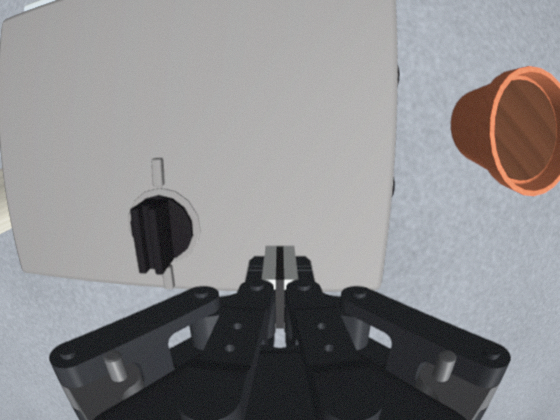

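The fingertips press the plate at about (280,250). The fastener at (160,235) is in line with its marks, and the force is steady at about 21 N.

```bash
python3 -c "
from workcell import job_done;print(job_done())"
```

```text
the job is handed in; nothing more can be done
None
```

I lowered the cover onto its seal, turned the fastener into line with its marks and handed the job in at about 14 s, with the fingertips pressing the cover plate at about 21 N and the bystanders never touched; the judge returned no verdict.

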